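# Unclip the battery cover of a bench logger

### The arm

A 6-joint arm with a two-finger parallel gripper is mounted at the origin on a cart in front of the work surface, level with it; the furniture and walls round the work are solid. World frame = base frame: x ahead of the robot, y to its left, z up, the work surface at z = 0. Lengths are in m, angles in rad, forces in N, time in s.
With the tool pointing down it reaches from about 0.35 to 0.725 m from the base axis. Payload 6 kg.
Tool frame: the origin (TCP) lies midway between the tips of the shut fingers; the grasp point (between the pads) lies 19 mm behind it; z points along the fingers, y is the line along which they close (so a half turn about z gives the same grasp; the last joint's range is limited). The gripper opens to 85 mm and grips with 20 to 120 N. Pads are 22 mm wide; open, the fingers measure 114 mm over their backs; the gripper's body (76 mm by 85 mm) begins 54 mm behind the grasp point. The pads swing forward as they close: fully open they stand 13 mm farther back than shut.
Start: joints at [1.456, 0.04, 0.085, 0, -1.615, -0.334], TCP at [0.26, 0.541, 0.231] pointing down, gripper open.
Joint ranges: [-2.56, 2.56], [-1.29, 2.01], [-1.08, 1.49], [-3.29, 1.98], [-2.81, -0.18], [-2.99, 2.99]. Speed limits (rad/s): [2.57, 2.57, 3.01, 3.14, 3.14, 3.14].

### API

Orientations are given as a unit quaternion [w, x, y, z].
In Python, from workcell import ctrl gives the robot as it stands.
- The arm moves only by the tool arm_command, never from a script. Its argument "targets" is one flat list of numbers, 7 for each row, row after row: the gripper command: -1 is shut, 1 is fully open, values between are in proportion, then the shift along the world's x, y, z normalised to -1 to 1, where 1 is 300 mm, then the turn, a rotation vector about the world's x, y, z normalised to -1 to 1, where 1 is 2 pi rad. In form: [jaw, x, y, z, rx, ry, rz, jaw, x, y, z, rx, ry, rz, ...]. A call has 1 to 20 rows; each row is the pose to reach, as a shift and turn from the pose commanded when the call began, turning the shorter way round; what a row does not reach only later rows make up. A row lasts 1/12 s, in which the tool goes at most 41.7 mm and 7.16 degrees, less where a joint would pass 70% of its speed; a pose out of reach is approached as far as the arm can. A call with a number of a shift or a turn outside -1 to 1 is refused whole. A call with a gripper value outside its range is refused whole. The fingers move at their own pace and stop on an object; "grip_force" is the grip in N (left out, the last holds). Time passes only in rows, so rows that repeat a pose let the fingers close. It gives the time, the measured TCP pose, the force, the opening and the grip force at its end, in the units of the state.
- ctrl.get_obs(): the state, without advancing time (a new reading comes with each control period).
- ctrl.get_image(name): name is "scene" or "side" or "wrist"; returns a dict with "image" (420x560x3 uint8, red, green, blue), "mtx" (3x3 intrinsics, pixels), "R" (3x3) and "t" (3): a world point X has camera coordinates R X + t; the wrist camera has in their place "tool_from_camera" (4x4, takes a point from camera to tool coordinates, whose origin is the TCP and whose axes are the flange's). Camera axes: x right, y down, z forward; pixel columns grow to the right and rows downward; lengths in m; the calibration is good to about 2 mm. A picture is of the moment at which its call begins: read the wrist's pose just before it. There is no depth.
- ctrl.finish_job(): hands the job in; it is judged then, once.
The state is a dict: "time": time; "qpos": joint angles; "dq": joint speeds; "effort": joint torques, N m; "eef_pos": TCP position; "ee_rot": TCP orientation; "force": force on the tool from outside, world axes, zero at the start; "wrist_torque": the same for the moment, N m; "opening": finger opening in m; "finger_force": force on a finger pad.
Only numpy, scipy, OpenCV 4.12 (cv2) and the standard library are available. Lean on these libraries where they do the work, as an engineer would, in place of code of your own. Each camera call takes 0.05 s, during which the arm holds its last target. There are 200 camera calls.

### The job

Open the battery compartment of the white logger: gently press its orange snap clip straight in, at the thumb pad, until the grey cover is released and springs up, never forcing the clip or pulling at the cover while it is still latched. Then lift the cover off by its black grip rib and set it down gently, right way up and flat on its feet, in the white tray. Leave the marker and the USB stick where they are.

Things in the scene. Friction and masses are not known exactly. Their poses are not given: they have to be found in the camera images.
- logger: White battery-powered logger, 120 (x) x 100 (y) x 40 mm high, screwed to the worktop. Origin at the middle of its underside, z up. Its -x side is the front, roughly facing the robot (housing front at x = -60 mm); only the clip's orange thumb pad stands out there. Its two screw-down feet on each side reach y = +-63 mm.
- pad_root (a point): Point on the logger's front plane (x = -60, y = 0, z = 29 mm) behind the middle of the orange thumb pad; axes as the logger's. The pad is 24 mm wide (y), 16 mm high, its flat face square to x. The face stands 10 to 24 mm in front of this point (towards -x) when at rest; this differs from unit to unit and is not measured: feel for it. Press it along +x.
- clip: Orange spring clip; slides along the logger's x, thumb pad with it 1:1. Origin = the logger's at rest. Resists with 2 N at first, 0.5 N more per mm, plus 1 to 3 N friction. At about 4.5 mm of travel its hooks free the cover; hard stop at 6 mm. More than 12 N breaks it. Let go, it springs back and the cover stays up. Hooks are not to be pulled with over 15 N through the latched cover.
- cover: Loose grey battery cover, plate 95 (x) x 65 (y) mm, 50 to 100 g, level on feet and prongs 17 mm high. Origin in the plane of the feet under the grip rib; z up, x as the logger's; plate top 20 mm above it. Latched: origin at (-9, 0, 20) mm in the logger. Freed, a spring lifts it 9 mm in about 0.3 s and holds it, level and loose (1.5 mm play). It lifts straight up, clear after 20 mm more.
- rib (a point): Middle of the black grip rib on the cover, 32 mm above the cover's origin; axes as the cover's. The rib is 50 mm long (x), 12 mm wide (y), 24 mm high (12 mm above and below this point), standing free on the plate.
- tray: White moulded tray, loose, 176 (x) x 187 (y) mm, corners up to 23 mm high. Origin at the middle of its underside. The flat floor is 3 mm above the origin, 160 x 168 mm inside; its walls are 16 mm high.
- marker: White marker pen with a black cap, 130 mm long, 14 mm thick, lying on the worktop; origin at the middle of its underside. Bystander.
- usb: Blue USB stick, 52 x 18 x 8 mm, lying on the worktop; origin at the middle of its underside. Bystander.

How it is judged:
By the outcome, as a careful person would: the job done as asked, in the order asked, and still so for the second after the job is handed in, with the robot touching nothing.
It also fails if it takes over 64 s, if anything falls off the work surface, if the arm or the gripper's body presses on something with over 40 N, if the wrist force passes 120 N, or if a joint passes its speed limit or range.

## Working session

There is one attempt and no reset: what is moved stays moved. The work goes in short steps, Python scripts to look and compute and a tool call to move; the robot and the scene stay as the last step left them, time stands still between calls to the robot, and variables do not carry over. Pictures are saved under pics/ and viewed, at most 10 in all, crops included, and the job is handed in when it is done.

Besides the shell and the picture viewer there is one more tool, called after "Emit:" by a JSON object that holds its "method" and its "body". arm_command: Moves the arm, as the interface text tells. Its arguments: {"type":"object","properties":{"targets":{"type":"array"},"grip_force":{"type":"number"}},"required":["targets"]}

```bash
mkdir -p pics; python3 - <<'E'
from workcell import ctrl
import cv2,numpy as np,pickle
o=ctrl.get_obs();print({k:np.round(v,4).tolist() for k,v in o.items()})
ims={}
for n in("scene","side"):
    d=ctrl.get_image(n);ims[n]=d
    cv2.imwrite(f"pics/{n}0.png",d["image"][:,:,::-1])
pickle.dump(ims,open("ims0.pkl","wb"))
E
```

```text
{'time': 0.0, 'qpos': [1.4557, 0.0408, 0.0838, -0.0005, -1.6155, -0.3337], 'dq': [0.0006, -0.0012, 0.0009, 0.0002, -0.0001, 0.0006], 'effort': [-0.0001, -36.8202, 34.7422, 6.9323, -0.0052, -0.0], 'eef_pos': [0.2601, 0.5403, 0.2303], 'ee_rot': [0.0009, 0.9749, -0.2225, -0.0002], 'force': [0.079, 0.7606, -0.2571], 'wrist_torque': [0.0692, 0.0116, 0.0129], 'finger_force': 0.0, 'opening': 0.0857}
```

View pics/scene0.png

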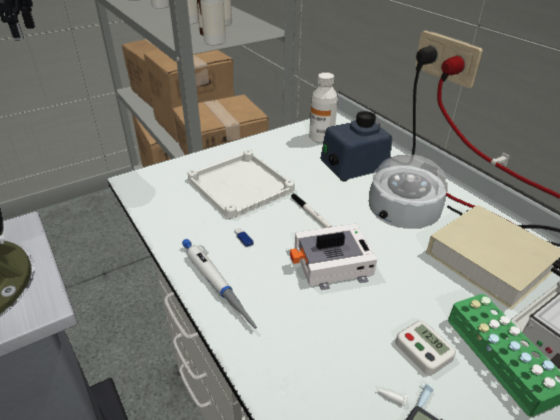

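View pics/side0.png

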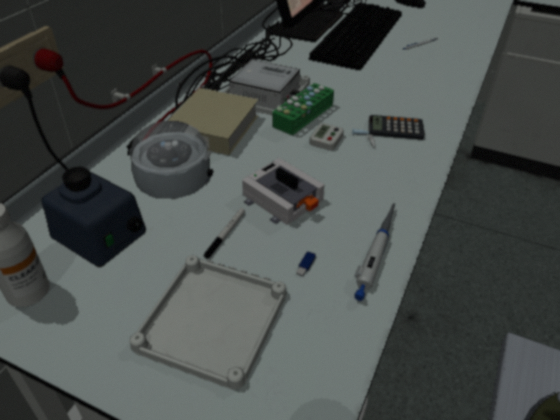

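Scene view: logger at (335,253) with the orange pad at (297,256) and the black rib at (330,240). The tray is at (240,183), the marker at (312,210) and the USB stick at (244,237). In the side view the logger is at (284,190), the pad at (309,202) and the tray at (210,320).

```bash
cat > h.py <<'E'
import numpy as np,cv2
def plane(d,u,v,z):
    r=d["R"].T@np.linalg.inv(d["mtx"])@[u,v,1]; c=-d["R"].T@d["t"]
    return c+r*(z-c[2])/r[2]
def tri(d1,p1,d2,p2):
    P=[d["mtx"]@np.c_[d["R"],d["t"]] for d in(d1,d2)]
    X=cv2.triangulatePoints(P[0],P[1],np.array(p1,float),np.array(p2,float)).ravel();return X[:3]/X[3]
def proj(d,X):
    c=d["R"]@X+d["t"];p=d["mtx"]@c;return p[:2]/p[2]
E
python3 - <<'E'
import pickle,cv2,numpy as np
from h import *
I=pickle.load(open("ims0.pkl","rb"));s,e=I["scene"],I["side"]
print("cams",-s["R"].T@s["t"],-e["R"].T@e["t"])
for n,u,v,z in(("pad",297,256,.029),("rib",330,240,.052),("tray",240,183,.01),("usb",244,237,.008),("mark",293,197,.01),("mark",328,223,.01),
  ("trayc",248,156,.023),("trayc",289,184,.023),("trayc",231,208,.023),("trayc",193,181,.023)):print(n,plane(s,u,v,z).round(3))
for n,u,v,z in(("pad",309,202,.029),("rib",287,178,.052),("usb",306,262,.008),("trayc",194,262,.023),("trayc",278,288,.023),("trayc",236,374,.023),("trayc",138,340,.023)):print(n,plane(e,u,v,z).round(3))
a=cv2.resize(s["image"][215:295,280:385],None,fx=5,fy=5,interpolation=cv2.INTER_CUBIC)
b=cv2.resize(e["image"][150:230,235:335],None,fx=2.5,fy=2.5,interpolation=cv2.INTER_CUBIC)
c=np.zeros((400,785,3),np.uint8);c[:,:525]=a;c[:200,525:775]=b
cv2.imwrite("pics/crop0.png",c[:,:,::-1])
E
```

```text
cams [ 0.16590017 -0.73512357  0.58191955] [0.26975832 0.39625134 0.63552029]
pad [ 0.512 -0.267  0.029]
rib [ 0.569 -0.284  0.052]
tray [0.549 0.009 0.01 ]
usb [ 0.469 -0.153  0.008]
mark [ 0.62  -0.097  0.01 ]
mark [ 0.629 -0.206  0.01 ]
trayc [0.611 0.081 0.023]
trayc [ 0.629 -0.068  0.023]
trayc [ 0.482 -0.077  0.023]
trayc [0.457 0.053 0.023]
pad [ 0.515 -0.268  0.029]
rib [ 0.569 -0.288  0.052]
usb [ 0.469 -0.149  0.008]
trayc [ 0.626 -0.057  0.023]
trayc [ 0.482 -0.067  0.023]
trayc [0.469 0.089 0.023]
trayc [0.617 0.102 0.023]
```

View pics/crop0.png

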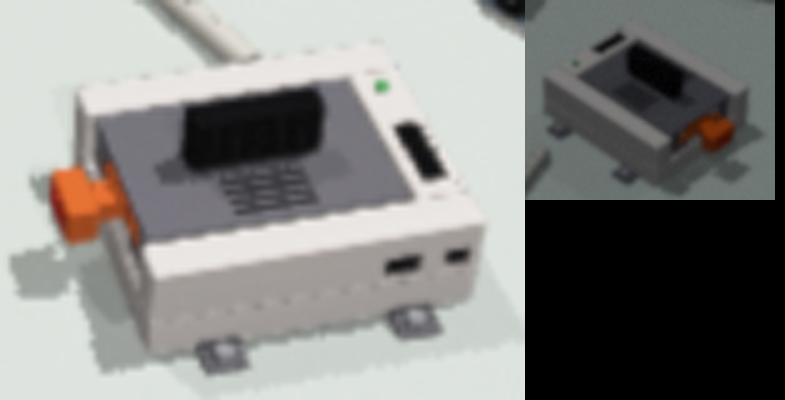

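Crop: housing top corners, in crop pixels, are +y front (80,90), -y front (150,275), -y back (485,222) and +y back (383,45). The cover is latched, with the rib at (255,130).

```bash
python3 - <<'E'
import pickle,cv2,numpy as np
from h import *
I=pickle.load(open("ims0.pkl","rb"));s,e=I["scene"],I["side"]
P=np.array([plane(s,280+(U+.5)/5-.5,215+(V+.5)/5-.5,.04) for U,V in((80,90),(150,275),(485,222),(383,45))])
print(P.round(4),P.mean(0).round(4))
M=np.array([[-.06,.05],[-.06,-.05],[.06,-.05],[.06,.05]])
A=M-M.mean(0);B=P[:,:2]-P[:,:2].mean(0)
y=np.arctan2((A[:,0]*B[:,1]-A[:,1]*B[:,0]).sum(),(A*B).sum());c=P[:,:2].mean(0)
R=np.array([[np.cos(y),-np.sin(y)],[np.sin(y),np.cos(y)]])
print("yaw",np.degrees(y),"res",(c+M@R.T-P[:,:2]).round(4).tolist())
f=lambda x,yy:(c+R@[x,yy]).round(4)
print("rib",f(-.009,0),"root",f(-.06,0),"pad",f(-.077,0),"x-0.11",f(-.11,0))
# pad face from crop: top front edge (55,172)-(68,242?) z .037
for U,V in((55,172),(68,240)):
  p=plane(s,280+(U+.5)/5-.5,215+(V+.5)/5-.5,.033)[:2]; print("padface logger",(R.T@(p-c)).round(4))
from scipy.spatial.transform import Rotation as Ro
q=[0.0009,0.9749,-0.2225,-0.0002];m=Ro.from_quat(q,scalar_first=True).as_matrix();print(m.round(3),"tool y dir deg",np.degrees(np.arctan2(m[1,1],m[0,1])))
from workcell import ctrl
print(ctrl.get_image("wrist")["tool_from_camera"].round(3).tolist())
E
```

```text
[[ 0.5379 -0.2244  0.04  ]
 [ 0.5042 -0.3145  0.04  ]
 [ 0.616  -0.3549  0.04  ]
 [ 0.6487 -0.2634  0.04  ]] [ 0.5767 -0.2893  0.04  ]
yaw -19.808993033679553 res [[-0.0007, 0.0025], [-0.0009, -0.0015], [0.0002, -0.0018], [0.0014, 0.0008]]
rib [ 0.5682 -0.2863] root [ 0.5203 -0.269 ] pad [ 0.5043 -0.2632] x-0.11 [ 0.4732 -0.252 ]
padface logger [-0.0762  0.0145]
padface logger [-0.0802 -0.0196]
[[ 0.901 -0.434 -0.001]
 [-0.434 -0.901 -0.002]
 [ 0.     0.002 -1.   ]] tool y dir deg -115.71265924215001
[[-0.0, -0.951, -0.31, 0.08], [1.0, 0.0, -0.002, 0.0], [0.002, -0.31, 0.951, -0.143], [0.0, 0.0, 0.0, 1.0]]
```

Emit:
{"method": "arm_command", "body": {"targets": [1,0.333,-0.967,-0.067,0,0,0.0164,1,0.333,-0.967,-0.067,0,0,0.0164,1,0.333,-0.967,-0.067,0,0,0.0164,1,0.333,-0.967,-0.067,0,0,0.0164,1,0.333,-0.967,-0.067,0,0,0.0164,1,0.333,-0.967,-0.067,0,0,0.0164,1,0.333,-0.967,-0.067,0,0,0.0164,1,0.333,-0.967,-0.067,0,0,0.0164]}}

```text
time: 0.82
eef_pos: [0.3609, 0.2469, 0.2114]
ee_rot: [-0.0, 0.985, -0.173, 0.0]
force: [0.7, 0.5, 0.8]
opening: 0.0856
finger_force: 0.0
```

Emit:
{"method": "arm_command", "body": {"targets": [0,0.333,-0.967,-0.067,0,0,0,0,0.333,-0.967,-0.067,0,0,0,0,0.333,-0.967,-0.067,0,0,0,0,0.333,-0.967,-0.067,0,0,0,0,0.333,-0.967,-0.067,0,0,0,0,0.333,-0.967,-0.067,0,0,0,0,0.333,-0.967,-0.067,0,0,0,0,0.333,-0.967,-0.067,0,0,0]}}

```text
time: 1.48
eef_pos: [0.4602, -0.0436, 0.1903]
ee_rot: [0.001, 0.985, -0.174, -0.0]
force: [-0.3, 0.5, -0.6]
opening: 0.0431
finger_force: 0.0
```

Emit:
{"method": "arm_command", "body": {"targets": [-1,0.26,-0.78,-0.1,0,0,0,-1,0.26,-0.78,-0.1,0,0,0,-1,0.26,-0.78,-0.1,0,0,0,-1,0.26,-0.78,-0.1,0,0,0,-1,0.26,-0.78,-0.1,0,0,0,-1,0.26,-0.78,-0.1,0,0,0,-1,0.26,-0.78,-0.1,0,0,0,-1,0.26,-0.78,-0.1,0,0,0,-1,0.26,-0.78,-0.1,0,0,0]}}

```text
time: 2.23
eef_pos: [0.5378, -0.2737, 0.1605]
ee_rot: [0.0, 0.985, -0.172, -0.001]
force: [-0.1, 0.5, 0.3]
opening: 0.0004
finger_force: 0.0
```

```bash
python3 - <<'E'
from workcell import ctrl
import cv2,numpy as np,pickle
o=ctrl.get_obs();d=ctrl.get_image("wrist");d["obs"]=o
print(o["time"],o["eef_pos"],o["ee_rot"],o["force"],o["qpos"],o["opening"])
cv2.imwrite("pics/w1.png",d["image"][:,:,::-1]);pickle.dump(d,open("w1.pkl","wb"))
E
```

```text
2.2333 [ 0.53784445 -0.27368856  0.16048731] [ 8.12986533e-07  9.85033039e-01 -1.72364780e-01 -5.42449890e-04] [-0.07871698  0.46682904  0.28876728] [-1.39072316e-01  5.37499027e-02 -2.96408899e-02 -3.55456568e-05
 -1.48848986e+00  1.36341177e+00] 0.00040855365393124686
```

View pics/w1.png

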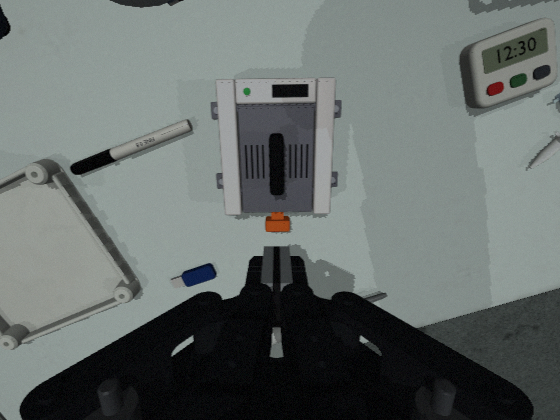

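Wrist view: logger seen square-on, with top corners near (217,80), (337,80), (329,214) and (225,214). The orange pad spans (265-291, 214-232), the rib is centred at (277,164), and the shut fingertips are at (277,250).

```bash
cat >> h.py <<'E'
from scipy.spatial.transform import Rotation as Ro
def wcam(d):
    o=d["obs"];T=np.eye(4);T[:3,:3]=Ro.from_quat(o["ee_rot"],scalar_first=True).as_matrix();T[:3,3]=o["eef_pos"]
    C=np.linalg.inv(T@d["tool_from_camera"]);return dict(mtx=d["mtx"],R=C[:3,:3],t=C[:3,3])
E
python3 - <<'E'
import pickle,cv2,numpy as np
from h import *
d=pickle.load(open("w1.pkl","rb"));w=wcam(d)
P=np.array([plane(w,u,v,.04)[:2] for u,v in((225,214),(329,214),(337,79),(217,79))])
M=np.array([[-.06,.05],[-.06,-.05],[.06,-.05],[.06,.05]])
c=P.mean(0);B=P-c;y=np.arctan2((M[:,0]*B[:,1]-M[:,1]*B[:,0]).sum(),(M*B).sum())
R=np.array([[np.cos(y),-np.sin(y)],[np.sin(y),np.cos(y)]])
print("c",c,"yaw",np.degrees(y),"res",(c+M@R.T-P).round(4).tolist())
L=lambda p:(R.T@(p[:2]-c)).round(4)
for n,u,v,z in(("ribL",271,164,.064),("ribR",285,164,.064),("ribtop back",277,133,.064),("ribfront",277,195,.064)):print(n,L(plane(w,u,v,z)))
hsv=cv2.cvtColor(d["image"],cv2.COLOR_RGB2HSV);m=cv2.inRange(hsv,(5,180,120),(20,255,255));ys,xs=np.nonzero(m);print("orange",xs.min(),xs.max(),ys.min(),ys.max())
for z in(.037,.021):print("padface",L(plane(w,(xs.min()+xs.max())/2,ys.max()+.5,z)))
print("pad edges",L(plane(w,xs.min()-.5,225,.037)),L(plane(w,xs.max()+.5,225,.037)))
print("TCP in logger",L(d["obs"]["eef_pos"]))
m=Ro.from_quat(d["obs"]["ee_rot"],scalar_first=True).as_matrix();print("tool x yaw",np.degrees(np.arctan2(m[1,0],m[0,0])))
for x in(-.11,-.1,-.06,-.009):print(x,(c+R@[x,0]).round(4))
# tray corners
for n,u,v in(("a",37,172),("b",124,291),("c",13,334)):print("tray",plane(w,u,v,.023).round(3))
E
```

```text
c [ 0.57716057 -0.28861364] yaw -19.828000313891312 res [[-0.0005, 0.0009], [-0.001, -0.0004], [0.0006, -0.0008], [0.0009, 0.0003]]
ribL [-0.0069  0.0049]
ribR [-0.0069 -0.0065]
ribtop back [0.0178 0.    ]
ribfront [-0.0333  0.    ]
orange 266 288 212 231
padface [-0.0785 -0.    ]
padface [-0.0855 -0.0001]
pad edges [-0.0717  0.0111] [-0.0717 -0.0112]
TCP in logger [-0.042   0.0007]
tool x yaw -19.850690607195187
-0.11 [ 0.4737 -0.2513]
-0.1 [ 0.4831 -0.2547]
-0.06 [ 0.5207 -0.2683]
-0.009 [ 0.5687 -0.2856]
tray [ 0.635 -0.063  0.023]
tray [ 0.488 -0.077  0.023]
tray [0.48  0.074 0.023]
```

```bash
python3 - <<'E'
import pickle
from h import *
I=pickle.load(open("ims0.pkl","rb"));s=I["scene"]
c=np.array([.577,-.2885]);y=np.radians(-19.83);R=np.array([[np.cos(y),-np.sin(y)],[np.sin(y),np.cos(y)]])
for u,v in((186,243),(225,280),(255,327)):
  p=plane(s,u,v,.01)[:2];print(p.round(3),(R.T@(p-c)).round(3))
E
```

```text
[ 0.368 -0.112] [-0.257  0.095]
[ 0.386 -0.234] [-0.198 -0.014]
[ 0.38  -0.346] [-0.166 -0.122]
```

Emit:
{"method": "arm_command", "body": {"targets": [-1,-0.198,0.069,0,0,0,0,-1,-0.198,0.069,0,0,0,0,-1,-0.198,0.069,0,0,0,0]}}

```text
time: 2.53
eef_pos: [0.4768, -0.2511, 0.1622]
ee_rot: [-0.0, 0.985, -0.171, 0.001]
force: [0.8, -0.4, 1.2]
opening: -0.0002
finger_force: 0.0
```

Emit:
{"method": "arm_command", "body": {"targets": [-1,0,0,-0.12,0,0,0,-1,0,0,-0.24,0,0,0,-1,0,0,-0.36,0,0,0,-1,0,0,-0.44,0,0,0,-1,0,0,-0.487,0,0,0,-1,0,0,-0.487,0,0,0,-1,0,0,-0.487,0,0,0,-1,0,0,-0.487,0,0,0]}}

```text
time: 3.2
eef_pos: [0.4801, -0.2528, 0.0173]
ee_rot: [0.0, 0.985, -0.171, 0.002]
force: [-0.4, -0.5, 0.1]
opening: 0.0001
finger_force: 0.0
```

```bash
cat >> h.py <<'E'
C=np.array([.577,-.2885]);YW=np.radians(-19.83);RL=np.array([[np.cos(YW),-np.sin(YW)],[np.sin(YW),np.cos(YW)]])
def st(img=None):
    from workcell import ctrl
    o=ctrl.get_obs();print("t",round(o["time"],2),"logger xy mm",(RL.T@(o["eef_pos"][:2]-C)*1e3).round(2),"z",round(o["eef_pos"][2]*1e3,2),"F logger",(RL.T@o["force"][:2]).round(2),round(o["force"][2],2))
    if img:
        d=ctrl.get_image("side");g=d["image"][150:200,265:315].astype(int).sum(2);r=np.argwhere(g<75);print("dark rib",len(r),(r.mean(0)+[150,265]).round(1))
E
python3 -c "from h import *;st(1)"
```

```text
t 3.2 logger xy mm [-103.26    0.74] z 17.27 F logger [-0.21 -0.59] 0.12
dark rib 479 [177.  298.1]
```

Emit:
{"method": "arm_command", "body": {"targets": [-1,0.0063,-0.0023,0,0,0,0,-1,0.0125,-0.0045,0,0,0,0,-1,0.0188,-0.0068,0,0,0,0,-1,0.0251,-0.009,0,0,0,0,-1,0.0251,-0.009,0,0,0,0,-1,0.0251,-0.009,0,0,0,0]}}

```text
time: 3.75
eef_pos: [0.4863, -0.2557, 0.0149]
ee_rot: [0.0, 0.985, -0.172, -0.0]
force: [-0.7, -0.1, -0.0]
opening: 0.0002
finger_force: 0.0
```

```bash
python3 -c "from h import *;st()"
```

```text
t 3.75 logger xy mm [-9.646e+01  8.000e-02] z 14.9 F logger [-0.63 -0.36] -0.02
```

Emit:
{"method": "arm_command", "body": {"targets": [-1,0.0031,-0.0011,0,0,0,0,-1,0.0063,-0.0023,0,0,0,0,-1,0.0094,-0.0034,0,0,0,0,-1,0.0094,-0.0034,0,0,0,0,-1,0.0094,-0.0034,0,0,0,0]}}

```text
time: 4.17
eef_pos: [0.4891, -0.2567, 0.0149]
ee_rot: [0.0, 0.985, -0.172, -0.0]
force: [-0.0, 0.4, 0.0]
opening: 0.0
finger_force: 0.0
```

Emit:
{"method": "arm_command", "body": {"targets": [-1,0.0023,-0.0008,0,0,0,0,-1,0.0047,-0.0017,0,0,0,0,-1,0.0047,-0.0017,0,0,0,0,-1,0.0047,-0.0017,0,0,0,0]}}

```text
time: 4.5
eef_pos: [0.4905, -0.2572, 0.015]
ee_rot: [0.0, 0.985, -0.172, 0.0]
force: [0.1, -1.7, -0.2]
opening: -0.0001
finger_force: 0.0
```

Emit:
{"method": "arm_command", "body": {"targets": [-1,0.0023,-0.0008,0,0,0,0,-1,0.0047,-0.0017,0,0,0,0,-1,0.0047,-0.0017,0,0,0,0,-1,0.0047,-0.0017,0,0,0,0]}}

```text
time: 4.83
eef_pos: [0.4919, -0.2577, 0.0149]
ee_rot: [0.0, 0.985, -0.172, -0.0]
force: [-0.2, 0.5, -0.1]
opening: -0.0002
finger_force: 0.0
```

```bash
python3 -c "from h import *;st()"
```

```text
t 4.83 logger xy mm [-90.52   0.13] z 14.95 F logger [-0.31  0.42] -0.05
```

Emit:
{"method": "arm_command", "body": {"targets": [-1,0.0016,-0.0006,0,0,0,0,-1,0.0031,-0.0011,0,0,0,0,-1,0.0031,-0.0011,0,0,0,0,-1,0.0031,-0.0011,0,0,0,0]}}

```text
time: 5.17
eef_pos: [0.4928, -0.258, 0.0149]
ee_rot: [0.0, 0.985, -0.172, -0.0]
force: [-0.5, -0.3, 0.3]
opening: -0.0001
finger_force: 0.1
```

Emit:
{"method": "arm_command", "body": {"targets": [-1,0.0016,-0.0006,0,0,0,0,-1,0.0031,-0.0011,0,0,0,0,-1,0.0031,-0.0011,0,0,0,0,-1,0.0031,-0.0011,0,0,0,0]}}

```text
time: 5.5
eef_pos: [0.4933, -0.2582, 0.0148]
ee_rot: [0.0, 0.985, -0.172, -0.0]
force: [-3.4, 1.2, 1.5]
opening: 0.0003
finger_force: 2.1
```

Emit:
{"method": "arm_command", "body": {"targets": [-1,0.0016,-0.0006,0,0,0,0,-1,0.0031,-0.0011,0,0,0,0,-1,0.0031,-0.0011,0,0,0,0,-1,0.0031,-0.0011,0,0,0,0]}}

```text
time: 5.83
eef_pos: [0.4945, -0.2586, 0.0148]
ee_rot: [0.0, 0.985, -0.172, -0.0]
force: [-4.1, 1.7, 2.0]
opening: 0.0
finger_force: 2.4
```

```bash
python3 -c "from h import *;st()"
```

```text
t 5.83 logger xy mm [-87.78   0.1 ] z 14.83 F logger [-4.45  0.22] 2.04
```

Emit:
{"method": "arm_command", "body": {"targets": [-1,0.0016,-0.0006,0,0,0,0,-1,0.0031,-0.0011,0,0,0,0,-1,0.0031,-0.0011,0,0,0,0,-1,0.0031,-0.0011,0,0,0,0]}}

```text
time: 6.17
eef_pos: [0.4955, -0.259, 0.0149]
ee_rot: [0.0, 0.985, -0.172, -0.0]
force: [-5.0, 2.5, 3.0]
opening: -0.0002
finger_force: 2.5
```

Emit:
{"method": "arm_command", "body": {"targets": [-1,0.0016,-0.0006,0,0,0,0,-1,0.0031,-0.0011,0,0,0,0,-1,0.0031,-0.0011,0,0,0,0,-1,0.0031,-0.0011,0,0,0,0]}}

```text
time: 6.5
eef_pos: [0.4964, -0.2593, 0.0148]
ee_rot: [0.0, 0.985, -0.172, -0.0]
force: [-4.6, 2.3, 2.8]
opening: -0.0001
finger_force: 2.6
```

```bash
python3 -c "from h import *;st(1)"
```

```text
t 6.5 logger xy mm [-85.78   0.14] z 14.84 F logger [-5.1   0.62] 2.8
dark rib 841 [175.7 301.9]
```

Emit:
{"method": "arm_command", "body": {"targets": [-1,0.0013,-0.0005,0,0,0,0,-1,0.0025,-0.0009,0,0,0,0,-1,0.0025,-0.0009,0,0,0,0,-1,0.0025,-0.0009,0,0,0,0]}}

```text
time: 6.88
eef_pos: [0.4973, -0.2596, 0.0149]
ee_rot: [0.0, 0.985, -0.172, -0.0]
force: [-3.8, 1.7, 1.0]
opening: 0.0003
finger_force: 2.2
```

```bash
cat >> h.py <<'E'
def look(n):
    from workcell import ctrl
    import os
    a=ctrl.get_image("scene")["image"][205:285,280:385]
    if os.path.exists("ref.npy"): 
        r=np.load("ref.npy");dd=np.abs(a.astype(int)-r).sum(2);print("changed px",(dd>60).sum(), "rows/cols of change",np.argwhere(dd>60).mean(0) if (dd>60).any() else "")
    else: np.save("ref.npy",a.astype(int))
    cv2.imwrite(f"pics/{n}.png",cv2.resize(a,None,fx=5,fy=5,interpolation=cv2.INTER_CUBIC)[:,:,::-1])
E
python3 -c "from h import *;st();look('p1')"
```

```text
t 6.88 logger xy mm [-84.8    0.15] z 14.89 F logger [-4.16  0.35] 1.05
```

Emit:
{"method": "arm_command", "body": {"targets": [-1,0.0008,-0.0003,0,0,0,0,-1,0.0016,-0.0006,0,0,0,0,-1,0.0016,-0.0006,0,0,0,0,-1,0.0016,-0.0006,0,0,0,0]}}

```text
time: 7.27
eef_pos: [0.4977, -0.2598, 0.0149]
ee_rot: [0.0, 0.985, -0.172, -0.0]
force: [-4.8, 1.7, 1.7]
opening: -0.0003
finger_force: 2.3
```

```bash
python3 -c "from h import *;st();look('p2')"
```

```text
t 7.27 logger xy mm [-84.33   0.14] z 14.92 F logger [-5.11 -0.03] 1.7
changed px 70 rows/cols of change [31.84285714 14.54285714]
```

View pics/p2.png

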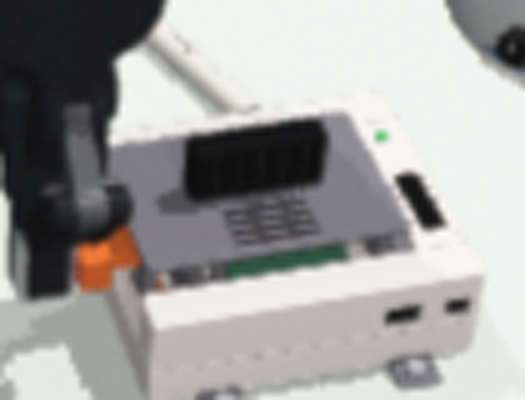

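The cover has sprung up: the green board shows beneath it at crop (285,262). I'll back off, rise and move over the rib.

Emit:
{"method": "arm_command", "body": {"targets": [-1,-0.016,0.006,0,0,0,0,-1,-0.05,0.018,0,0,0,0,-1,-0.05,0.018,0,0,0,0,0,-0.05,0.018,0.13,0,0,0,0,-0.05,0.018,0.26,0,0,0,0,-0.05,0.018,0.38,0,0,0,0,-0.05,0.018,0.4,0,0,0,0,0.06,-0.022,0.4,0,0,0,0,0.16,-0.058,0.4,0,0,0,0,0.236,-0.085,0.4,0,0,0,0,0.236,-0.085,0.4,0,0,0,0,0.236,-0.085,0.4,0,0,0,0,0.236,-0.085,0.4,0,0,0]}}

```text
time: 8.4
eef_pos: [0.5687, -0.2853, 0.1348]
ee_rot: [0.0, 0.985, -0.172, 0.0]
force: [0.0, 0.0, 0.6]
opening: 0.0426
finger_force: 0.0
```

```bash
python3 - <<'E'
from h import *
from workcell import ctrl
import pickle
st()
o=ctrl.get_obs();d=ctrl.get_image("wrist");d["obs"]=o;print(o["opening"])
cv2.imwrite("pics/w2.png",d["image"][:,:,::-1]);pickle.dump(d,open("w2.pkl","wb"))
E
```

```text
t 8.4 logger xy mm [-8.88  0.15] z 134.75 F logger [0.03 0.06] 0.6
0.04260424051198569
```

View pics/w2.png

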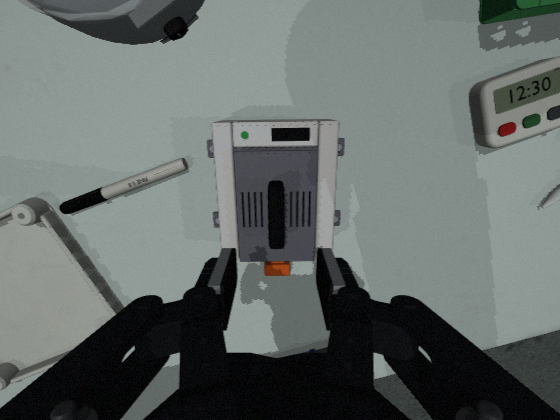

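Wrist view: the rib spans rows 180-248 at column 276, centred between the open fingers. The cover is up and square, and the clip has sprung back at (277,268).

```bash
python3 - <<'E'
import pickle
from h import *
d=pickle.load(open("w2.pkl","rb"));w=wcam(d)
for u,v in((276,181),(276,247)):print((RL.T@(plane(w,u,v,.073)[:2]-C)*1e3).round(1))
for u,v in((26,214),(2,376)):print("tray post",plane(w,u,v,.023).round(3))
E
```

```text
[20.6  0.2]
[-31.2   0.2]
tray post [ 0.634 -0.065  0.023]
tray post [0.478 0.074 0.023]
```

Emit:
{"method": "arm_command", "body": {"targets": [0,0,0,-0.1,0,0,0,0,0,0,-0.18,0,0,0,0,0,0,-0.24,0,0,0,0,0,0,-0.27,0,0,0,0,0,0,-0.27,0,0,0,0,0,0,-0.27,0,0,0]}}

```text
time: 8.95
eef_pos: [0.5687, -0.2855, 0.0552]
ee_rot: [0.0, 0.985, -0.172, 0.001]
force: [0.7, -0.8, 1.1]
opening: 0.0431
finger_force: 0.0
```

Emit:
{"method": "arm_command", "body": {"targets": [-1,0,0,0,0,0,0,-1,0,0,0,0,0,0,-1,0,0,0,0,0,0,-1,0,0,0,0,0,0,-1,0,0,0,0,0,0,-1,0,0,0,0,0,0,-1,0,0,0,0,0,0,-1,0,0,0,0,0,0], "grip_force": 25}}

```text
time: 9.62
eef_pos: [0.5689, -0.2854, 0.0543]
ee_rot: [0.0, 0.985, -0.172, 0.0]
force: [1.3, 0.3, 2.3]
opening: 0.0113
finger_force: 30.6
```

Emit:
{"method": "arm_command", "body": {"targets": [-1,0,0,0.015,0,0,0,-1,0,0,0.03,0,0,0,-1,0,0,0.06,0,0,0,-1,0,0,0.09,0,0,0,-1,0,0,0.13,0,0,0,-1,0,0,0.19,0,0,0,-1,0,0,0.26,0,0,0,-1,0,0,0.34,0,0,0,-1,0,0,0.4,0,0,0,-1,0,0,0.4,0,0,0]}}

```text
time: 10.45
eef_pos: [0.57, -0.2863, 0.1808]
ee_rot: [0.001, 0.985, -0.172, 0.004]
force: [0.4, 0.2, -0.2]
opening: 0.0112
finger_force: 30.2
```

```bash
python3 - <<'E'
from h import *
from workcell import ctrl
st();print(ctrl.get_obs()["opening"])
a=ctrl.get_image("scene")["image"];b=ctrl.get_image("side")["image"]
cv2.imwrite("pics/l1.png",cv2.resize(np.hstack([a[100:300,150:400],b[80:280,180:380]]),None,fx=1.7,fy=1.7)[:,:,::-1])
E
```

```text
t 10.45 logger xy mm [-7.29 -0.28] z 180.78 F logger [0.35 0.34] -0.19
0.011244624599038435
```

View pics/l1.png

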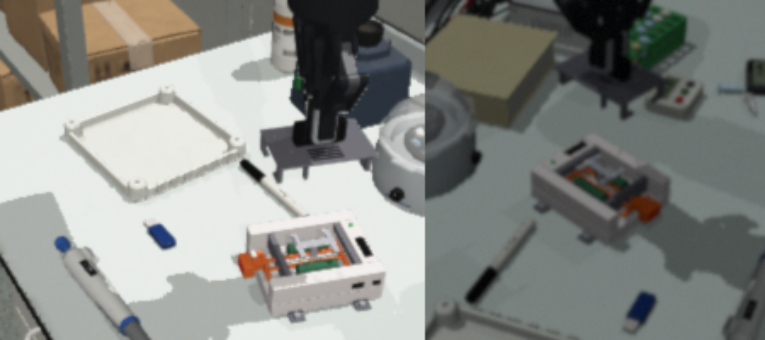

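The cover hangs level in the gripper and is clear of the logger. The marker and USB stick are undisturbed. I'll carry it to the tray centre.

Emit:
{"method": "arm_command", "body": {"targets": [-1,-0.003,0.05,0,0,0,0,-1,-0.009,0.15,0,0,0,0,-1,-0.015,0.26,0,0,0,0,-1,-0.022,0.37,0,0,0,0,-1,-0.029,0.48,0,0,0,0,-1,-0.035,0.59,0,0,0,0,-1,-0.042,0.7,0,0,0,0,-1,-0.048,0.8,0,0,0,0,-1,-0.053,0.88,0,0,0,0,-1,-0.056,0.94,0,0,0,0,-1,-0.057,0.96,0,0,0,0,-1,-0.057,0.96,0,0,0,0,-1,-0.057,0.96,0,0,0,0]}}

```text
time: 11.63
eef_pos: [0.551, 0.0027, 0.1734]
ee_rot: [0.0, 0.985, -0.172, -0.001]
force: [0.1, -0.8, 0.6]
opening: 0.0115
finger_force: 30.2
```

Emit:
{"method": "arm_command", "body": {"targets": [-1,0,0,-0.06,0,0,0,-1,0,0,-0.15,0,0,0,-1,0,0,-0.24,0,0,0,-1,0,0,-0.32,0,0,0,-1,0,0,-0.37,0,0,0,-1,0,0,-0.4,0,0,0,-1,0,0,-0.4,0,0,0,-1,0,0,-0.4,0,0,0]}}

```text
time: 12.3
eef_pos: [0.5517, 0.002, 0.0544]
ee_rot: [0.0, 0.985, -0.172, 0.0]
force: [0.3, -0.2, 0.1]
opening: 0.0114
finger_force: 30.2
```

```bash
python3 - <<'E'
from h import *
from workcell import ctrl
o=ctrl.get_obs();print(o["time"],o["eef_pos"].round(4),np.round(o["force"],2),o["opening"])
a=ctrl.get_image("scene")["image"];b=ctrl.get_image("side")["image"]
cv2.imwrite("pics/l2.png",cv2.resize(np.hstack([a[100:300,150:350],b[220:420,110:310]]),None,fx=2,fy=2)[:,:,::-1])
E
```

```text
12.3 [0.5517 0.002  0.0544] [ 0.35 -0.17  0.11] 0.01141478357278225
```

View pics/l2.png

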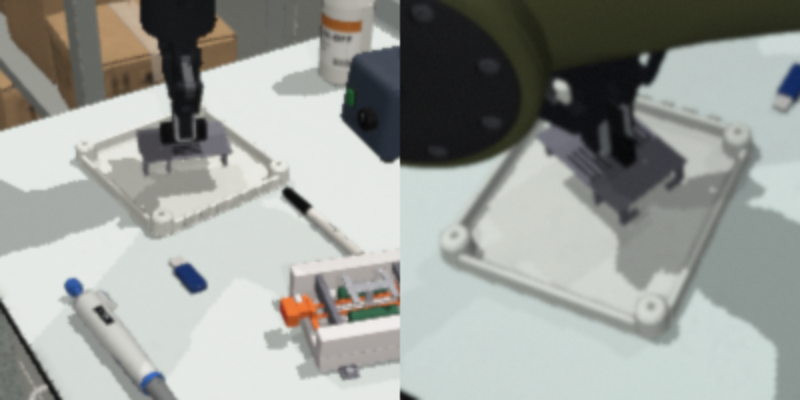

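The cover is above the tray, well inside the walls once its 26 mm height is allowed for. Lowering gently now.

Emit:
{"method": "arm_command", "body": {"targets": [-1,0,0,-0.02,0,0,0,-1,0,0,-0.04,0,0,0,-1,0,0,-0.06,0,0,0,-1,0,0,-0.07,0,0,0,-1,0,0,-0.077,0,0,0,-1,0,0,-0.08,0,0,0,-1,0,0,-0.08,0,0,0]}}

```text
time: 12.98
eef_pos: [0.5515, 0.0027, 0.03]
ee_rot: [0.0, 0.985, -0.172, 0.0]
force: [-0.0, 0.8, 0.1]
opening: 0.0112
finger_force: 30.2
```

Emit:
{"method": "arm_command", "body": {"targets": [-1,0,0,-0.002,0,0,0,-1,0,0,-0.0035,0,0,0,-1,0,0,-0.005,0,0,0,-1,0,0,-0.005,0,0,0,-1,0,0,-0.005,0,0,0]}}

```text
time: 13.4
eef_pos: [0.5518, 0.0028, 0.0298]
ee_rot: [-0.0, 0.985, -0.172, 0.001]
force: [-3.5, -0.1, 6.3]
opening: 0.0109
finger_force: 31.1
```

Emit:
{"method": "arm_command", "body": {"targets": [-1,0,0,0.003,0,0,0,-1,0,0,0.003,0,0,0,-0.5,0,0,0.003,0,0,0,0,0,0,0.003,0,0,0,0,0,0,0.003,0,0,0,0,0,0,0.003,0,0,0,0,0,0,0.003,0,0,0]}}

```text
time: 13.98
eef_pos: [0.5514, 0.0027, 0.0291]
ee_rot: [0.0, 0.985, -0.172, -0.0]
force: [0.2, -0.9, 0.0]
opening: 0.0426
finger_force: 0.0
```

Emit:
{"method": "arm_command", "body": {"targets": [0,0,0,0.03,0,0,0,0,0,0,0.08,0,0,0,0,0,0,0.16,0,0,0,0,0,0,0.28,0,0,0,0,0,0,0.4,0,0,0,0,0,0,0.5,0,0,0,0,0,0,0.5,0,0,0,0,0,0,0.5,0,0,0]}}

```text
time: 14.65
eef_pos: [0.5525, 0.0029, 0.1825]
ee_rot: [-0.001, 0.985, -0.172, 0.002]
force: [-0.1, 1.1, -0.5]
opening: 0.043
finger_force: 0.0
```

```bash
python3 - <<'E'
from h import *
from workcell import ctrl
o=ctrl.get_obs();print(o["time"],o["eef_pos"].round(4),np.round(o["force"],2),o["opening"])
a=ctrl.get_image("scene")["image"];b=ctrl.get_image("wrist")["image"]
cv2.imwrite("pics/l3.png",np.hstack([cv2.resize(a[100:300,150:400],None,fx=1.7,fy=1.7),cv2.resize(b[:340,:],(374,340))])[:,:,::-1])
E
```

```text
14.65 [0.5525 0.0029 0.1825] [-0.12  1.07 -0.45] 0.04299908545139424
```

View pics/l3.png

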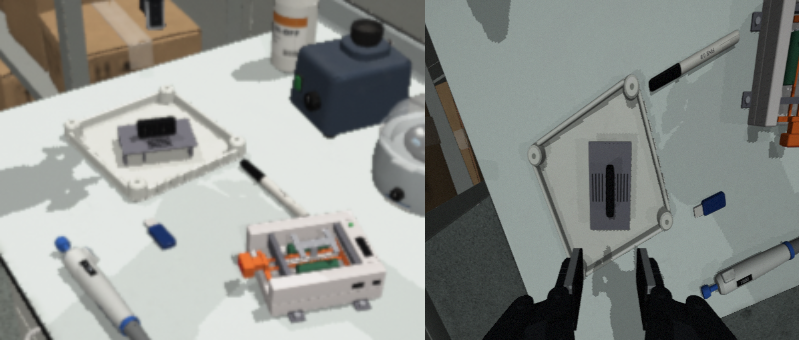

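The cover lies flat and upright near the tray centre, clear of the walls. The gripper is touching nothing, and the marker and USB stick have not moved.

```bash
python3 -c "
from workcell import ctrl
print(ctrl.finish_job())"
```

```text
the job is handed in; nothing more can be done
None
```

The job is handed in at about 15 s: pressing the clip (about 5 N at the readings) freed the cover, which now sits flat and upright in the tray, with the marker and USB stick left where they were.

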